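# Gauge a carved tenon with sprung tweezers

### The arm

A 6-joint arm with a two-finger parallel gripper is mounted at the origin on the work surface. World frame = base frame: x ahead of the robot, y to its left, z up, the work surface at z = 0. Lengths are in m, angles in rad, forces in N, time in s.
With the tool pointing down it reaches from about 0.3 to 0.875 m from the base axis. Payload 6.4 kg.
Tool frame: the origin (TCP) lies at the very end of the fingers, on their centre line; the grasp point (between the pads) lies 19 mm behind it (ctrl.tcp_to_grasp is the distance from the TCP to the grasp point, in m); z points along the fingers, y is the direction in which the jaws open and shut (so a half turn about z gives the same grasp; the last joint's range is limited). The gripper opens to 85 mm and grips with 20 to 120 N. Pads are 22 mm wide; open, the fingers measure 114 mm over their backs; the gripper's body (76 mm by 85 mm) begins 54 mm behind the grasp point. The pads swing forward as they close: fully open they stand 13 mm farther back than shut.
Start: joints at [0.934, 0.181, 1.607, -0, 1.354, -0.206], TCP at [0.24, 0.522, 0.231] pointing down, gripper open.
Joint ranges: [-2.99, 2.99], [-0.89, 2.07], [0.3, 2.58], [-1.14, 4.28], [0, 2.63], [-3.12, 3.12]. Speed limits (rad/s): [2.57, 2.57, 3.01, 3.14, 3.14, 3.14].

### API

Orientations are given as a unit quaternion [w, x, y, z].
In Python, from bench import ctrl gives the robot as it stands. The module is installed in compiled form; this text tells all that it offers.
- The arm moves only by the tool drive_tool, never from a script. Its argument "deltas" is a list of rows, each an object with "slide": the shift along the tool's x, y, z as a fraction of full scale, a list of three; "delta_rot": the turn, a rotation vector about the tool's x, y, z as a fraction of full scale, a list of three; "hand": the opening, from 0 (shut) to 1 (fully open). In form: [{"slide": [tx, ty, tz], "delta_rot": [wx, wy, wz], "hand": hand}, ...]. A call has exactly 5 rows; each row shifts and turns the commanded pose from where the row before left it, along the tool's axes as they then stand; what a row does not reach is not made up. Full scale, the value 1, is 50 mm for a shift and 180 degrees for a turn. A row lasts 1/8 s, in which the tool goes at most 62.5 mm and 10.7 degrees, less where a joint would pass 70% of its speed; a pose out of reach is approached as far as the arm can. A call with a number of a shift or a turn outside -1 to 1 is refused whole. A call with a gripper value outside its range is refused whole. The fingers move at their own pace and stop on an object; the grip force is fixed at half the most. Time passes only in rows, so rows that do not move let the fingers close, or fill a call up. It gives the time, the measured TCP pose, the force and the opening at its end, in the units of the state.
- ctrl.get_obs(): the state, without advancing time (a new reading comes with each control period).
- ctrl.camera(name): name is "scene" or "top" or "wrist"; returns a dict with "frame" (420x560x3 uint8, red, green, blue), "mtx" (3x3 intrinsics, pixels), "R" (3x3) and "t" (3): a world point X has camera coordinates R X + t. Camera axes: x right, y down, z forward; pixel columns grow to the right and rows downward; lengths in m; the calibration is good to about 2 mm. The wrist camera is an equidistant fisheye: a pixel r from the principal point sees the ray r / f radians off the axis. A picture is of the moment at which its call begins. There is no depth.
- ctrl.hand_in(): hands the job in, once; it reports no verdict.
The state is a dict: "time_s": time; "q": joint angles; "dq": joint speeds; "joint_efforts": joint torques, N m; "eef_pos": TCP position; "eef_rot": TCP orientation; "wrist_force": force on the tool from outside, world axes, zero at the start; "torque": the same for the moment, N m; "opening": opening from 0.0 (shut) to 1.0 (fully open).
Only numpy, scipy, OpenCV 4.12 (cv2) and the standard library are available. Lean on these libraries where they do the work, as an engineer would, in place of code of your own. Each camera call takes 0.05 s, during which the arm holds its last target.

### The job

First turn the pale wooden workpiece in its green holder until the black notch in its rim faces the red mark. Then take the sprung tweezers off their rest and, coming level from the red mark's side, bring the two tips down one on each side of the tenon (beside its flat faces, about the middle of its length, below its top, not touching it), squeezed so that both arms lie over the green bands of their gauge strip (tips 22 mm apart). Finish holding them there, steady, in the gripper: do not put them down or let go; leave the other things on the bench where they are.

Things in the scene. Friction and masses are not known exactly. Their poses are not given: they have to be found in the camera images.
- holder: Fixed work holder: black square base 110 x 110 x 12 mm with a green post 72 mm across up to 34 mm height. Origin under its centre on the table. A red upright mark (16 x 9 mm, top at 44 mm) stands on its -x side, 42 mm from the axis; -x looks roughly at the robot.
- work (a joint): Turn of the pale wooden workpiece about the holder's upright axis, rad: 0 when its black notch faces the red mark, growing counter-clockwise from above, range -1.7 to 1.7, friction 0.08 N m, stays where left. Workpiece: disc 60 mm across, its top 46 mm above the table, with a black notch in its rim (its own -x side) and the tenon upright on its middle.
- tenon_top (a point): Centre of the top of the tenon, 78 mm above the table. The tenon is 26 mm long (x, in line with the notch), 10 mm thick (y), 32 mm tall; grip its flat faces to turn the workpiece. The axes turn with it: x away from the notch, z up.
- rest: Fixed dark wooden rest for the tweezers: foot 200 x 36 x 10 mm and two blocks whose tops are 36 mm wide (rear) and 24 mm wide (front), 35 mm above the table. Origin on the table below the tweezers' origin (within about 1 mm), x along the tweezers.
- tweezers: Large sprung tweezers, level on the rest, 60 to 75 g, 195 mm long; x towards the tips, z up. Origin midway between the blue grip pads at the underside, 35 mm above the table at the start. Wooden back block x -125 to -98 mm, 40 wide, 16 tall. Steel arms 6 mm thick, 4 to 16 mm above the underside, pivot at x -110, y +-14 mm; tips at x +70. Centre of mass 45 to 55 mm behind the origin.
- grip (a point): Between the blue grip pads of the tweezers, 12 mm above the underside. Pads (on the outsides of the arms): x -18 to 18 mm, 2 to 22 mm above the underside. Over the pads: 53.5 mm open (tips 44 mm apart), 40 mm with the tips 22 mm apart (arms parallel); the tip gap changes 1.64 times as much. Springs press each pad with 4 N open, 9 N at 22 mm; the arms move together.
- strip (a point): Middle of the white gauge strip of the tweezers, 28 mm ahead of the origin, under the arms: 10 x 66 x 2 mm with two green bands 8 mm wide centred 14 mm either side; each 6 mm arm lies wholly on its band when the tip gap is right.
- tip_left (a point): Inner face of the tip of the +y arm of the tweezers, at its very end, 10 mm above the tweezers' underside.
- tip_right (a point): Inner face of the tip of the -y arm of the tweezers, at its very end, 10 mm above the tweezers' underside.
- mallet: Bystander, loose: round carver's mallet, dark wood, standing head down, 96 mm across, 240 tall, origin under its centre
- gouge_blue: Bystander, loose: carving gouge with blue handle, lying, 220 mm long, 25 thick, origin at the ferrule on the table, x along the blade
- gouge_yellow: Bystander, loose: carving gouge with yellow handle, lying, 220 mm long, 25 thick, origin at the ferrule on the table, x along the blade
- glue: Bystander, loose: white glue bottle with orange cap, 60 mm across, 150 tall, origin under its centre
- stone: Bystander, loose: grey sharpening stone in a wooden tray, 160 x 55 x 30 mm, origin under its centre
- offcut: Bystander, loose: small stepped offcut of pale wood, 60 x 30 mm, 30 tall, origin under its centre
- brush_cup: Bystander, loose: terracotta cup, 70 mm across, 90 tall, origin under its centre
Not all that is in view belongs to the job. Of the things like the holder, leave any that is purple; of the rest the larger one is meant.

How it is judged:
By the outcome, as a careful person would: the job done as asked, in the order asked, and still so for the second after the job is handed in, while the arm keeps its last pose, push and grip.
It also fails if it takes over 54 s, if anything falls off the work surface, if the arm or the gripper's body presses on something with over 40 N, if the wrist force passes 120 N, or if a joint passes its speed limit or range.

## Working session

There is one attempt and no reset: what is moved stays moved. The work goes in short steps, Python scripts to look and compute and a tool call to move; the robot and the scene stay as the last step left them, time stands still between calls to the robot, and variables do not carry over. Pictures are saved under pics/ and viewed, and the job is handed in when it is done.

Besides the shell and the picture viewer there is one more tool, called after "Request:" in YAML: its name, and indented under it one key for each argument. drive_tool: Moves the arm, as the interface text tells. Its arguments: {"type":"object","properties":{"deltas":{"type":"array","items":{"type":"object","properties":{"slide":{"type":"array","items":{"type":"number"}},"delta_rot":{"type":"array","items":{"type":"number"}},"hand":{"type":"number"}}}}},"required":["deltas"]}

```bash
mkdir -p pics; cat > h.py <<'E'
import numpy as np, cv2
from bench import ctrl
def shot(name,tag):
    c=ctrl.camera(name); im=c["frame"][:,:,::-1].copy(); cv2.imwrite(f"pics/{tag}.png",im)
    np.savez(f"pics/{tag}.npz",frame=c["frame"],mtx=c["mtx"],R=c["R"],t=c["t"]); return c
def load(tag): return dict(np.load(f"pics/{tag}.npz"))
def ray(c,u,v,fish=False):
    K=c["mtx"]
    if fish:
        x=(u-K[0,2])/K[0,0]; y=(v-K[1,2])/K[1,1]; th=np.hypot(x,y); s=np.sin(th)/th if th>1e-9 else 1
        d=np.array([x*s,y*s,np.cos(th)])
    else: d=np.array([(u-K[0,2])/K[0,0],(v-K[1,2])/K[1,1],1.])
    return -c["R"].T@c["t"], c["R"].T@d
def onz(c,u,v,z,fish=False):
    o,d=ray(c,u,v,fish); return o+d*(z-o[2])/d[2]
def proj(c,X,fish=False):
    p=c["R"]@np.asarray(X,float)+c["t"]; K=c["mtx"]
    if fish:
        r=np.hypot(p[0],p[1]); th=np.arctan2(r,p[2]); k=th/r if r>1e-9 else 1/p[2]
        return np.array([K[0,0]*p[0]*k+K[0,2],K[1,1]*p[1]*k+K[1,2]])
    return np.array([K[0,0]*p[0]/p[2]+K[0,2],K[1,1]*p[1]/p[2]+K[1,2]])
E
python3 - <<'E'
from h import *
for n in("scene","top","wrist"): 
    c=shot(n,n+"0"); print(n,c["mtx"].round(1).tolist(),(-c["R"].T@c["t"]).round(3),c["R"].round(2).tolist())
o=ctrl.get_obs(); print(o); print(ctrl.tcp_to_grasp)
E
```

```text
scene [[523.7, 0.0, 280.5], [0.0, 523.7, 213.5], [0.0, 0.0, 1.0]] [1.437 0.897 0.888] [[-0.74, 0.67, 0.01], [0.35, 0.4, -0.85], [-0.57, -0.62, -0.53]]
top [[428.4, 0.0, 282.6], [0.0, 428.4, 208.3], [0.0, 0.0, 1.0]] [ 0.504 -0.068  1.217] [[0.01, -1.0, 0.01], [-1.0, -0.01, -0.06], [0.06, -0.01, -1.0]]
wrist [[325.2, 0.0, 271.9], [0.0, 325.2, 216.0], [0.0, 0.0, 1.0]] [0.17  0.555 0.373] [[0.42, 0.91, -0.0], [0.87, -0.4, 0.3], [0.27, -0.13, -0.95]]
{'time_s': 0.15, 'q': array([ 9.33713806e-01,  1.81371711e-01,  1.60774199e+00, -2.40194887e-05,
        1.35380434e+00, -2.06291136e-01]), 'dq': array([ 0.00043919, -0.00105073, -0.00271431,  0.00014079,  0.00062473,
       -0.00099813]), 'joint_efforts': array([-4.78436741e-04, -4.45264578e+01, -3.51691318e+01, -3.90300047e-04,
        5.88516210e-03, -1.37593676e-05]), 'eef_pos': array([0.23985275, 0.52213668, 0.23060792]), 'eef_rot': array([-2.60539998e-04,  2.13731413e-01,  9.76892238e-01, -6.09438019e-04]), 'wrist_force': array([-0.05725842, -0.16302152, -0.84027795]), 'torque': array([ 0.0263356 ,  0.05349756, -0.00994562]), 'opening': 1.0044470880114642}
0.0187
```

View pics/scene0.png

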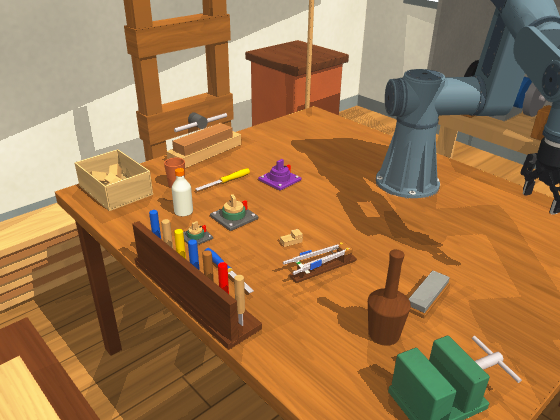

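View pics/top0.png

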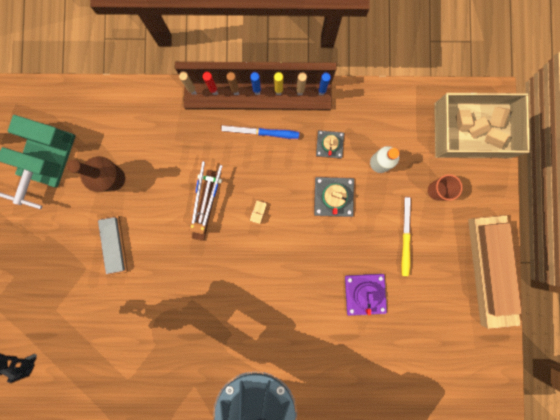

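View pics/wrist0.png

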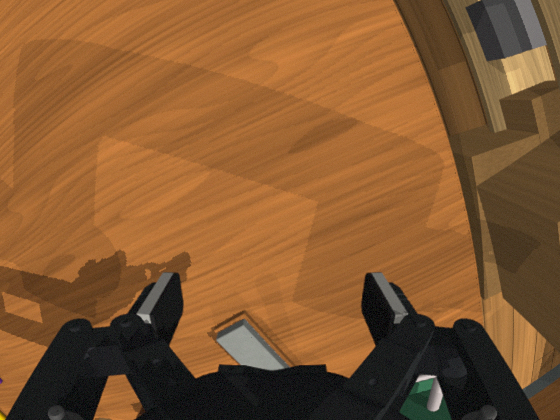

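Candidates for the holder in the top view: a green one at (335,197), which is larger, a small green one at (330,144), and a purple one at (366,295). I choose (335,197). The tweezers are near (207,200). Next, close crops to check both.

```bash
python3 - <<'E'
from h import *
a=load("top0")["frame"][:,:,::-1]
x=cv2.resize(a[155:245,170:230],None,fx=6,fy=6,interpolation=cv2.INTER_CUBIC)
y=cv2.resize(a[165:225,305:365],None,fx=6,fy=6,interpolation=cv2.INTER_CUBIC)
o=np.zeros((540,720,3),np.uint8); o[:,:360]=x; o[:360,360:]=y; cv2.imwrite("pics/crop0.png",o)
s=load("scene0")["frame"][:,:,::-1]
x=cv2.resize(s[235:285,275:365],None,fx=6,fy=6,interpolation=cv2.INTER_CUBIC)
y=cv2.resize(s[180:240,200:270],None,fx=4,fy=4,interpolation=cv2.INTER_CUBIC)
o=np.zeros((540,560,3),np.uint8); o[:300,:540]=x; o[300:540,:280]=y; cv2.imwrite("pics/crop1.png",o)
E
```

```text
(no output)
```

View pics/crop0.png

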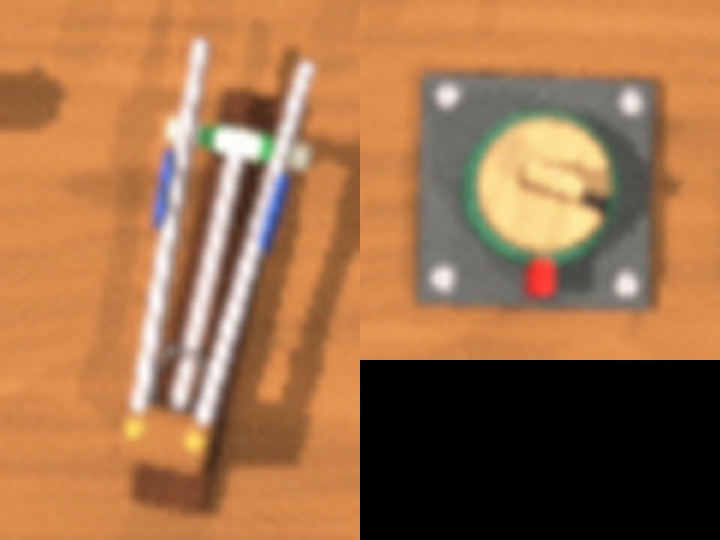

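View pics/crop1.png

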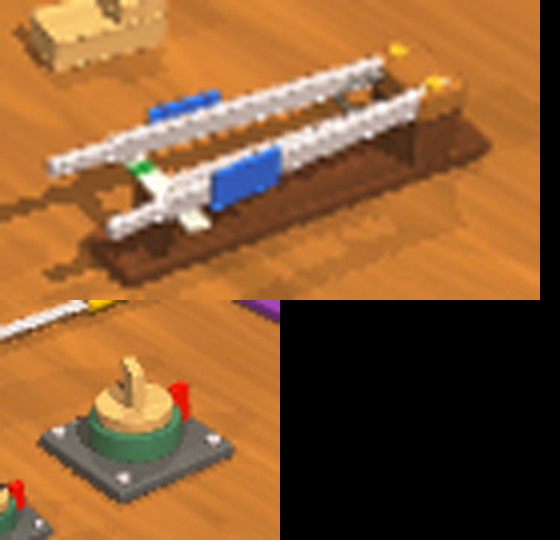

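The crops confirm it. The large green holder has its red mark at top-view px (335,211), and its notch points right at about (345,198), so roughly 75° is left to turn. The tweezers have blue pads and the green-banded strip, with tips up at about (203,162)/(221,166). Now I measure positions.

```bash
cat > meas.py <<'E'
from h import *
def blobs(c,lo,hi,roi=None,amin=4):
    hsv=cv2.cvtColor(c["frame"],cv2.COLOR_RGB2HSV)
    m=cv2.inRange(hsv,np.array(lo),np.array(hi))
    if roi: 
        k=np.zeros_like(m); k[roi[1]:roi[3],roi[0]:roi[2]]=1; m=m*k
    n,l,s,ce=cv2.connectedComponentsWithStats(m)
    return [(ce[i].round(2),s[i].tolist()) for i in range(1,n) if s[i][4]>=amin]
E
python3 - <<'E'
from meas import *
c=load("top0")
rh=(305,165,365,225)
for nm,lo,hi,z in [("red",(0,180,120),(8,255,255),.044),("red2",(172,180,120),(180,255,255),.044),("green",(50,80,40),(90,255,255),.034),("wood",(12,60,150),(28,200,255),.046),("dark",(0,0,0),(180,255,45),.046),("bolt",(0,0,150),(180,60,255),.014)]:
    for ce,s in blobs(c,lo,hi,rh): print(nm,ce,s,onz(c,*ce,z).round(4))
rt=(185,155,230,245)
for nm,lo,hi,z in [("blue",(105,120,80),(130,255,255),.047),("green",(50,100,60),(80,255,255),.037),("white",(0,0,170),(180,50,255),.045),("yellow",(20,150,150),(32,255,255),.05)]:
    for ce,s in blobs(c,lo,hi,rt): print(nm,ce,s,onz(c,*ce,z).round(4))
E
```

```text
red [334.5 211. ] [333, 209, 4, 5, 20] [ 0.5635 -0.2168  0.044 ]
green [324.64 199.73] [322, 190, 10, 18, 33] [ 0.5951 -0.1908  0.034 ]
wood [334.63 193.08] [305, 165, 60, 60, 2045] [ 0.6126 -0.217   0.046 ]
wood [335.01 195.4 ] [324, 185, 23, 23, 386] [ 0.6062 -0.218   0.046 ]
bolt [319.11 180.28] [317, 178, 5, 5, 18] [ 0.6516 -0.1773  0.014 ]
bolt [349.59 181.29] [348, 179, 4, 5, 17] [ 0.6493 -0.2634  0.014 ]
bolt [318.28 210.89] [316, 209, 5, 5, 18] [ 0.5651 -0.175   0.014 ]
bolt [349.   212.11] [347, 210, 5, 5, 19] [ 0.5621 -0.2614  0.014 ]
blue [215.67 188.56] [215, 185, 3, 8, 9] [0.6231 0.1093 0.047 ]
white [197.68 193.17] [192, 162, 12, 61, 156] [0.6104 0.1587 0.045 ]
white [211.77 195.49] [203, 166, 19, 59, 160] [0.6042 0.12   0.045 ]
white [205.22 195.7 ] [199, 176, 14, 47, 148] [0.6035 0.1379 0.045 ]
yellow [191.71 226.  ] [191, 225, 3, 3, 7] [0.5203 0.1725 0.05  ]
yellow [202. 228.] [201, 227, 3, 3, 5] [0.515  0.1444 0.05  ]
```

Request:
drive_tool:
  deltas:
    - {"slide":[-0.75,-0.61,0],"delta_rot":[0,0,0],"hand":1}
    - {"slide":[-0.75,-0.61,0],"delta_rot":[0,0,0],"hand":1}
    - {"slide":[-0.75,-0.61,0],"delta_rot":[0,0,0],"hand":1}
    - {"slide":[-0.75,-0.61,0],"delta_rot":[0,0,0],"hand":1}
    - {"slide":[-0.75,-0.61,0],"delta_rot":[0,0,0],"hand":1}

```text
time_s: 0.78
eef_pos: [0.3471, 0.3042, 0.2312]
eef_rot: [0.0, 0.214, 0.977, -0.0]
wrist_force: [0.3, 0.2, 0.3]
opening: 0.999
```

Request:
drive_tool:
  deltas:
    - {"slide":[-0.75,-0.61,0],"delta_rot":[0,0,0],"hand":1}
    - {"slide":[-0.75,-0.61,0],"delta_rot":[0,0,0],"hand":1}
    - {"slide":[-0.75,-0.61,0],"delta_rot":[0,0,0],"hand":1}
    - {"slide":[-0.75,-0.61,0],"delta_rot":[0,0,0],"hand":1}
    - {"slide":[-0.75,-0.61,0],"delta_rot":[0,0,0],"hand":1}

```text
time_s: 1.4
eef_pos: [0.4538, 0.0873, 0.2312]
eef_rot: [0.0, 0.214, 0.977, 0.0]
wrist_force: [0.3, 0.8, -0.3]
opening: 1.002
```

Request:
drive_tool:
  deltas:
    - {"slide":[-0.75,-0.61,0],"delta_rot":[0,0,0],"hand":1}
    - {"slide":[-0.75,-0.61,0],"delta_rot":[0,0,0],"hand":1}
    - {"slide":[-0.75,-0.61,0],"delta_rot":[0,0,0],"hand":1}
    - {"slide":[-0.75,-0.61,0],"delta_rot":[0,0,0],"hand":1}
    - {"slide":[-0.75,-0.61,0],"delta_rot":[0,0,0],"hand":1}

```text
time_s: 2.02
eef_pos: [0.5605, -0.1296, 0.231]
eef_rot: [-0.0, 0.214, 0.977, 0.0]
wrist_force: [0.6, 0.1, -0.4]
opening: 0.997
```

Request:
drive_tool:
  deltas:
    - {"slide":[0,0,0],"delta_rot":[0,0,0.055],"hand":1}
    - {"slide":[0,0,0],"delta_rot":[0,0,0.055],"hand":1}
    - {"slide":[0,0,0],"delta_rot":[0,0,0.055],"hand":1}
    - {"slide":[0,0,0],"delta_rot":[0,0,0.055],"hand":1}
    - {"slide":[0,0,0],"delta_rot":[0,0,0.055],"hand":1}

```text
time_s: 2.65
eef_pos: [0.5599, -0.128, 0.2309]
eef_rot: [-0.0, 0.605, 0.796, -0.0]
wrist_force: [-0.2, -0.6, 0.3]
opening: 1.001
```

Request:
drive_tool:
  deltas:
    - {"slide":[0,0,0],"delta_rot":[0,0,0.055],"hand":1}
    - {"slide":[0,0,0],"delta_rot":[0,0,0.055],"hand":1}
    - {"slide":[0,0,0],"delta_rot":[0,0,0.055],"hand":1}
    - {"slide":[0,0,0],"delta_rot":[0,0,0],"hand":0.5}
    - {"slide":[0,0,0],"delta_rot":[0,0,0],"hand":0.5}

```text
time_s: 3.28
eef_pos: [0.5601, -0.1281, 0.2311]
eef_rot: [-0.0, 0.786, 0.618, -0.0]
wrist_force: [-0.7, -0.0, -0.3]
opening: 0.601
```

```bash
cat >> h.py <<'E'
from scipy.spatial.transform import Rotation as Rn
def pose():
    o=ctrl.get_obs(); q=o["eef_rot"]; R=Rn.from_quat([q[1],q[2],q[3],q[0]]).as_matrix(); 
    yaw=np.degrees(np.arctan2(R[1,1],R[0,1]))
    return o,np.array(o["eef_pos"]),R,yaw
def plan(tgt,yaw_t):
    o,p,R,yaw=pose()
    d=R.T@(np.asarray(tgt)-p)
    dy=(yaw-yaw_t+180)%360-180
    print("t %.2f pos %s yaw %.2f tilt %.2f open %.3f f %s"%(o["time_s"],p.round(4),yaw,np.degrees(np.arccos(-R[2,2])),o["opening"],np.round(o["wrist_force"],1)))
    print("slide total (x50mm)",(d/.05).round(3)," rotz total deg %.2f scale %.4f"%(dy,dy/180),"q6 %.2f"%o["q"][5])
E
python3 - <<'E'
from h import *
plan((.607,-.219,.2),-15)
c=shot("wrist","w1")
o,d=ray(c,271.9,216,True); print(o,d)
E
```

```text
t 3.27 pos [ 0.5601 -0.1281  0.2311] yaw -13.69 tilt 0.02 open 0.601 f [-0.7 -0.  -0.3]
slide total (x50mm) [-1.545  1.343  0.622]  rotz total deg 1.31 scale 0.0073 q6 -0.19
[ 0.57821559 -0.05308148  0.37327838] [-0.07277227 -0.29180393 -0.95370575]
```

View pics/w1.png

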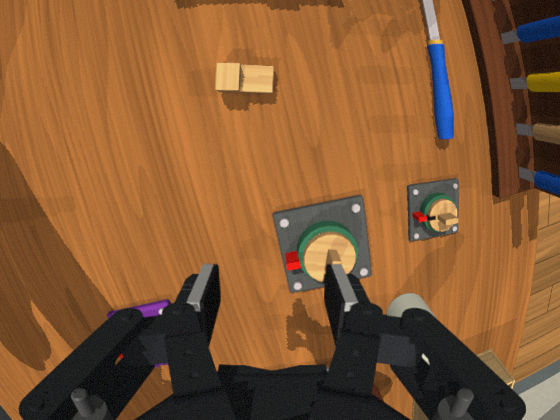

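The wrist view shows the large holder at (325,250), with its tenon hidden by a finger at (340,265) and its red mark at (293,262). I move over the holder axis.

Request:
drive_tool:
  deltas:
    - {"slide":[-0.7,0.65,0],"delta_rot":[0,0,0],"hand":0.5}
    - {"slide":[-0.7,0.65,0],"delta_rot":[0,0,0],"hand":0.5}
    - {"slide":[0,0,0],"delta_rot":[0,0,0],"hand":0.5}
    - {"slide":[0,0,0],"delta_rot":[0,0,0],"hand":0.5}
    - {"slide":[0,0,0],"delta_rot":[0,0,0],"hand":0.5}

```text
time_s: 3.95
eef_pos: [0.6061, -0.2106, 0.2313]
eef_rot: [-0.0, 0.787, 0.617, 0.0]
wrist_force: [-0.2, 0.5, 0.5]
opening: 0.499
```

```bash
python3 - <<'E'
from h import *
plan((.607,-.219,.2),-15)
c=shot("wrist","w2")
a=c["frame"][:,:,::-1]
print(proj(c,(.607,-.219,.046),True))
cv2.imwrite("pics/w2c.png",cv2.resize(a[120:270,180:360],None,fx=4,fy=4,interpolation=cv2.INTER_CUBIC))
E
```

```text
t 3.95 pos [ 0.6061 -0.2106  0.2313] yaw -13.80 tilt 0.02 open 0.499 f [-0.2  0.5  0.5]
slide total (x50mm) [-0.16   0.057  0.627]  rotz total deg 1.20 scale 0.0067 q6 -0.28
[275.25346648 199.37140968]
```

View pics/w2c.png

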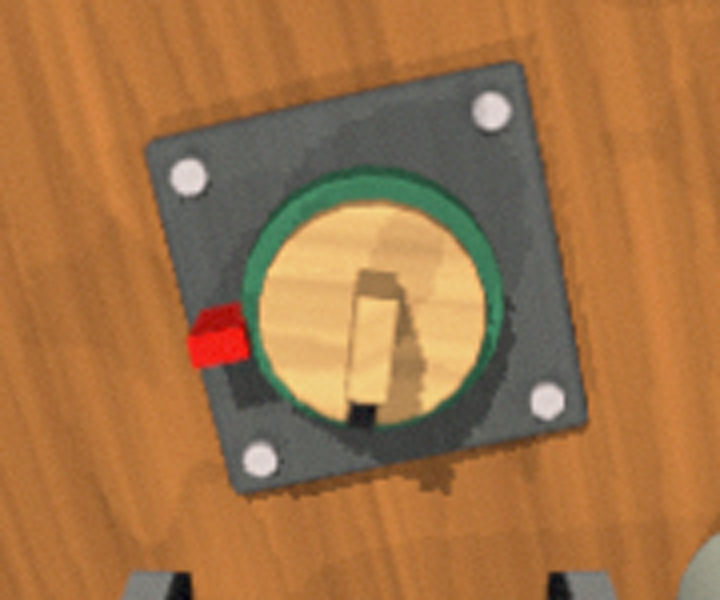

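The crop shows the holder with bolts near (189,177), (491,111), (547,401) and (261,460), the red mark at left (220,340), the tenon top spanning (378,296)–(366,403), and the notch at the bottom (362,414).

```bash
python3 - <<'E'
from meas import *
c=load("w2")
f=lambda x,y:(x/4-.375+180,y/4-.375+120)
B=[onz(c,*ce,.0135,True) for ce,s in blobs(c,(0,0,150),(180,50,255),(210,130,330,245)) if 20<s[4]<200]
B=np.array(B); print(B.round(4)); print("ctr",B.mean(0).round(4))
for i in range(len(B)):
  for j in range(i): 
    d=B[i]-B[j]; print(np.linalg.norm(d[:2]).round(4),(np.degrees(np.arctan2(d[1],d[0]))%90).round(2))
for ce,s in blobs(c,(12,60,130),(30,180,255),(235,160,310,230)): print("wood",ce,s,onz(c,*ce,.046,True).round(4))
P=[onz(c,*f(*p),.078,True) for p in [(359,294),(399,297),(386,405),(346,402)]]
P=np.array(P);print(P.round(4),P.mean(0).round(4)); 
d=(P[2]+P[3]-P[0]-P[1])/2; print(np.linalg.norm(d),np.degrees(np.arctan2(d[1],d[0])))
n=onz(c,*f(362,408),.046,True); print("notch",n.round(4))
E
```

```text
[[ 0.6488 -0.1763  0.0135]
 [ 0.5623 -0.1741  0.0135]
 [ 0.6463 -0.2627  0.0135]
 [ 0.5597 -0.2604  0.0135]]
ctr [ 0.6043 -0.2184  0.0135]
0.0866 88.52
0.0864 88.34
0.1221 43.47
0.1226 43.35
0.0864 88.28
0.0866 88.49
wood [272.58 197.4 ] [245, 170, 56, 56, 2469] [ 0.6048 -0.2163  0.046 ]
[[ 0.6048 -0.2037  0.078 ]
 [ 0.6137 -0.2066  0.078 ]
 [ 0.6045 -0.2317  0.078 ]
 [ 0.5954 -0.2287  0.078 ]] [ 0.6046 -0.2177  0.078 ]
0.026727869837703262 -110.37835635949362
notch [ 0.596  -0.2414  0.046 ]
```

Request:
drive_tool:
  deltas:
    - {"slide":[0,0,0],"delta_rot":[0,0,0.0367],"hand":0.5}
    - {"slide":[-0.15,0.02,0.8],"delta_rot":[0,0,0],"hand":0.5}
    - {"slide":[0,0,0.8],"delta_rot":[0,0,0],"hand":0.5}
    - {"slide":[0,0,0.6],"delta_rot":[0,0,0],"hand":0.5}
    - {"slide":[0,0,0],"delta_rot":[0,0,0],"hand":0.5}

```text
time_s: 4.62
eef_pos: [0.6028, -0.2172, 0.1187]
eef_rot: [-0.003, 0.821, 0.57, -0.001]
wrist_force: [0.2, -0.2, 0.4]
opening: 0.498
```

```bash
python3 - <<'E'
from h import *
plan((.6044,-.218,.053),-20.4)
c=shot("wrist","w3")
a=c["frame"][:,:,::-1]
cv2.imwrite("pics/w3c.png",cv2.resize(a[120:320,140:400],None,fx=3,fy=3,interpolation=cv2.INTER_CUBIC))
E
```

```text
t 4.62 pos [ 0.6028 -0.2172  0.1187] yaw -20.43 tilt 0.33 open 0.498 f [ 0.2 -0.2  0.4]
slide total (x50mm) [-0.005  0.043  1.313]  rotz total deg -0.03 scale -0.0002 q6 -0.17
```

View pics/w3c.png

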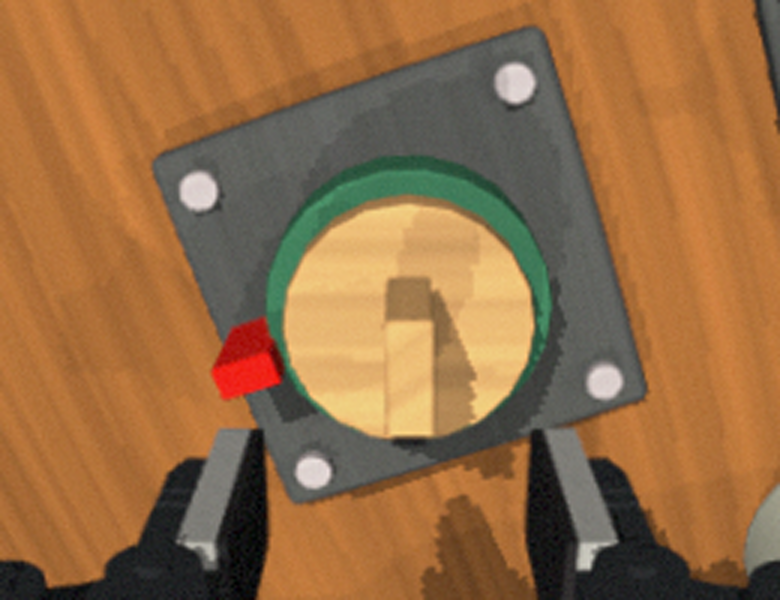

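The tenon now lies upright in the crop (x 386–434), midway between the fingers to within 2 mm. I descend with a small correction in tool y, then close.

Request:
drive_tool:
  deltas:
    - {"slide":[0,0.045,0.5],"delta_rot":[0,0,0],"hand":0.5}
    - {"slide":[0,0,0.5],"delta_rot":[0,0,0],"hand":0.5}
    - {"slide":[0,0,0.3],"delta_rot":[0,0,0],"hand":0.5}
    - {"slide":[0,0,0],"delta_rot":[0,0,0],"hand":0.3}
    - {"slide":[0,0,0],"delta_rot":[0,0,0],"hand":0.0}

```text
time_s: 5.3
eef_pos: [0.6049, -0.219, 0.0574]
eef_rot: [-0.002, 0.821, 0.57, -0.002]
wrist_force: [-15.6, 4.0, 32.4]
opening: 0.106
```

Request:
drive_tool:
  deltas:
    - {"slide":[0,0,0],"delta_rot":[0,0,0],"hand":0.0}
    - {"slide":[0,0,0],"delta_rot":[0,0,0],"hand":0.0}
    - {"slide":[0,0,0],"delta_rot":[0,0,0],"hand":0.0}
    - {"slide":[0,0,0],"delta_rot":[0,0,0],"hand":0.0}
    - {"slide":[0,0,0],"delta_rot":[0,0,0],"hand":0.0}

```text
time_s: 5.92
eef_pos: [0.6049, -0.219, 0.0576]
eef_rot: [-0.002, 0.821, 0.57, -0.001]
wrist_force: [-11.3, 4.7, 8.1]
opening: 0.101
```

```bash
python3 - <<'E'
from h import *
plan((.6044,-.218,.053),-91.6)
E
```

```text
t 5.92 pos [ 0.6049 -0.219   0.0576] yaw -20.45 tilt 0.28 open 0.101 f [-11.3   4.7   8.1]
slide total (x50mm) [ 0.015 -0.017  0.093]  rotz total deg 71.15 scale 0.3953 q6 -0.17
```

Request:
drive_tool:
  deltas:
    - {"slide":[0,-0.02,-0.06],"delta_rot":[0,0,0],"hand":0.0}
    - {"slide":[0,0,0],"delta_rot":[0,0,0.05],"hand":0.0}
    - {"slide":[0,0,0],"delta_rot":[0,0,0.05],"hand":0.0}
    - {"slide":[0,0,0],"delta_rot":[0,0,0.05],"hand":0.0}
    - {"slide":[0,0,0],"delta_rot":[0,0,0.05],"hand":0.0}

```text
time_s: 6.55
eef_pos: [0.6045, -0.2188, 0.0578]
eef_rot: [-0.001, 0.958, 0.286, -0.001]
wrist_force: [-1.6, 0.2, -11.7]
opening: 0.102
```

Request:
drive_tool:
  deltas:
    - {"slide":[0,0,0],"delta_rot":[0,0,0.05],"hand":0.0}
    - {"slide":[0,0,0],"delta_rot":[0,0,0.05],"hand":0.0}
    - {"slide":[0,0,0],"delta_rot":[0,0,0.05],"hand":0.0}
    - {"slide":[0,0,0],"delta_rot":[0,0,0.0453],"hand":0.0}
    - {"slide":[0,0,0],"delta_rot":[0,0,0],"hand":0.0}

```text
time_s: 7.18
eef_pos: [0.6045, -0.2185, 0.0578]
eef_rot: [-0.001, 1.0, -0.014, -0.002]
wrist_force: [-2.8, 1.6, -13.0]
opening: 0.102
```

```bash
python3 - <<'E'
from h import *
plan((.6044,-.218,.053),-91.6)
print(ctrl.get_obs()["torque"].round(2))
E
```

```text
t 7.17 pos [ 0.6045 -0.2185  0.0578] yaw -91.57 tilt 0.22 open 0.102 f [ -2.8   1.6 -13. ]
slide total (x50mm) [-0.002 -0.011  0.096]  rotz total deg 0.03 scale 0.0001 q6 1.07
[ 0.07  0.29 -0.1 ]
```

Request:
drive_tool:
  deltas:
    - {"slide":[0,0,0.03],"delta_rot":[0,0,0],"hand":0.5}
    - {"slide":[0,0,0],"delta_rot":[0,0,0],"hand":0.5}
    - {"slide":[0,0,0],"delta_rot":[0,0,0],"hand":0.5}
    - {"slide":[0,0,-0.5],"delta_rot":[0,0,0],"hand":0.5}
    - {"slide":[0,0,-1],"delta_rot":[0,0,0],"hand":0.5}

```text
time_s: 7.8
eef_pos: [0.6047, -0.2189, 0.1319]
eef_rot: [-0.001, 1.0, -0.014, -0.002]
wrist_force: [-0.1, -0.8, -0.3]
opening: 0.498
```

Request:
drive_tool:
  deltas:
    - {"slide":[0,0,-1],"delta_rot":[0,0,0],"hand":0.5}
    - {"slide":[-0.5,0,-0.8],"delta_rot":[0,0,0],"hand":0.5}
    - {"slide":[-0.8,0,0],"delta_rot":[0,0,0],"hand":0.6}
    - {"slide":[0,0,0],"delta_rot":[0,0,0],"hand":0.6}
    - {"slide":[0,0,0],"delta_rot":[0,0,0],"hand":0.6}

```text
time_s: 8.43
eef_pos: [0.5417, -0.218, 0.2235]
eef_rot: [0.0, 1.0, -0.014, 0.001]
wrist_force: [0.2, -0.7, -0.1]
opening: 0.602
```

```bash
python3 - <<'E'
from h import *
plan((.6044,-.218,.2),-91.6)
c=shot("wrist","w4")
a=c["frame"][:,:,::-1]
u,v=proj(c,(.6044,-.218,.046),True).astype(int); print(u,v)
u0,v0=u-90,v-75
cv2.imwrite("pics/w4c.png",cv2.resize(a[v0:v0+150,u0:u0+180],None,fx=4,fy=4,interpolation=cv2.INTER_CUBIC))
E
```

```text
t 8.43 pos [ 0.5417 -0.218   0.2235] yaw -91.65 tilt 0.11 open 0.602 f [ 0.2 -0.7 -0.1]
slide total (x50mm) [ 1.253 -0.036  0.473]  rotz total deg -0.05 scale -0.0003 q6 1.01
270 130
```

View pics/w4c.png

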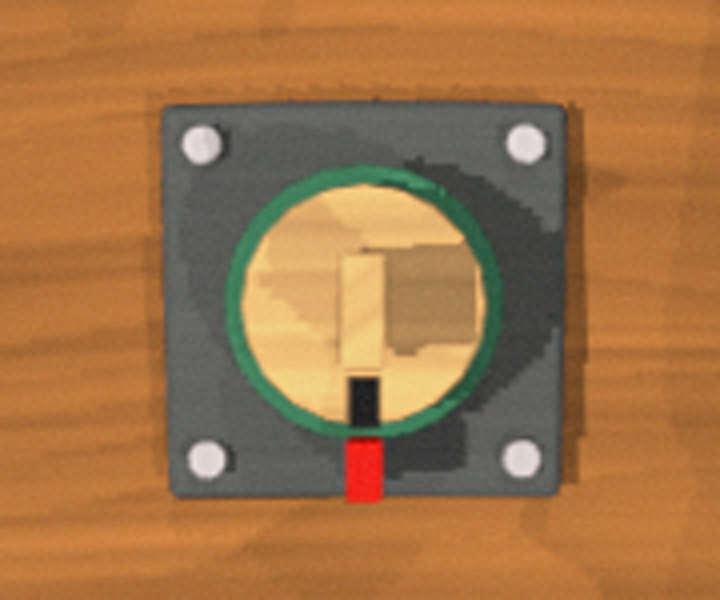

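The black notch at crop (364,400) is directly in line with the red mark at (364,470). I measure the residual and refine the holder pose.

```bash
python3 - <<'E'
from meas import *
c=load("w4")
f=lambda x,y:(x/4-.375+180,y/4-.375+55)
B=np.array([onz(c,*ce,.0135,True) for ce,s in blobs(c,(0,0,150),(180,50,255),(215,75,325,190)) if 20<s[4]<200])
ctr=B.mean(0);print(len(B),"ctr",ctr.round(4))
for i in range(len(B)):
  for j in range(i):
    d=B[i]-B[j]; print((np.degrees(np.arctan2(d[1],d[0]))%90).round(2),end=" ")
P=np.array([onz(c,*f(*p),.078,True) for p in [(342,254),(384,254),(384,368),(342,368)]])
print(P.round(4).tolist(),P.mean(0).round(4)); d=(P[0]+P[1]-P[2]-P[3]); print("tenon x yaw",np.degrees(np.arctan2(d[1],d[0])))
for nm,lo,hi,z in [("red",(0,180,120),(8,255,255),.044),("dark",(0,0,0),(180,255,45),.046),("wood",(12,60,100),(30,180,255),.046)]:
    for ce,s in blobs(c,lo,hi,(230,95,310,185)):
        if s[4]>40:
            p=onz(c,*ce,z,True); e=p-ctr; print(nm,s,p.round(4),np.degrees(np.arctan2(e[1],e[0])).round(2))
E
```

```text
4 ctr [ 0.6043 -0.218   0.0135]
88.58 88.38 43.4 43.6 88.5 88.53 [[0.6172, -0.214, 0.078], [0.617, -0.2231, 0.078], [0.5917, -0.2224, 0.078], [0.592, -0.2132, 0.078]] [ 0.6045 -0.2182  0.078 ]
tenon x yaw -1.700636231847423
red [266, 165, 10, 16, 143] [ 0.5626 -0.2173  0.044 ] 179.01
dark [268, 150, 6, 11, 66] [ 0.5805 -0.2175  0.046 ] 178.72
wood [240, 101, 62, 60, 2815] [ 0.6053 -0.2183  0.046 ] -15.45
wood [230, 179, 80, 6, 440] [ 0.5537 -0.2157  0.046 ] 177.38
```

The turn is done: the residual is about 0.2°, and the holder axis is at (0.6044, -0.2181) with yaw -1.5°. Now the tweezers.

Request:
drive_tool:
  deltas:
    - {"slide":[0.05,-0.9,0],"delta_rot":[0,0,0],"hand":0.8}
    - {"slide":[0.05,-0.9,0],"delta_rot":[0,0,0],"hand":0.8}
    - {"slide":[0.05,-0.9,0],"delta_rot":[0,0,0],"hand":0.8}
    - {"slide":[0.05,-0.9,0],"delta_rot":[0,0,0],"hand":0.8}
    - {"slide":[0.05,-0.9,0],"delta_rot":[0,0,0],"hand":0.8}

```text
time_s: 9.1
eef_pos: [0.5608, 0.0087, 0.2226]
eef_rot: [-0.0, 1.0, -0.014, 0.0]
wrist_force: [0.1, 1.1, 0.7]
opening: 0.8
```

Request:
drive_tool:
  deltas:
    - {"slide":[0.05,-0.9,0],"delta_rot":[0,0,0],"hand":0.8}
    - {"slide":[0.05,-0.9,0],"delta_rot":[0,0,0],"hand":0.8}
    - {"slide":[0,-0.9,0],"delta_rot":[0,0,0],"hand":0.8}
    - {"slide":[0,0,0],"delta_rot":[0,0,0.055],"hand":0.8}
    - {"slide":[0,0,0],"delta_rot":[0,0,0],"hand":0.8}

```text
time_s: 9.72
eef_pos: [0.5692, 0.1427, 0.2223]
eef_rot: [0.0, 0.995, -0.099, -0.0]
wrist_force: [-0.6, -0.4, 0.3]
opening: 0.797
```

```bash
python3 - <<'E'
from h import *
plan((.626,.1345,.2),-102.5)
c=shot("wrist","w5")
E
```

```text
t 9.72 pos [0.5692 0.1427 0.2223] yaw -101.36 tilt 0.03 open 0.797 f [-0.6 -0.4  0.3]
slide total (x50mm) [ 1.146 -0.062  0.445]  rotz total deg 1.14 scale 0.0063 q6 1.81
```

View pics/w5.png

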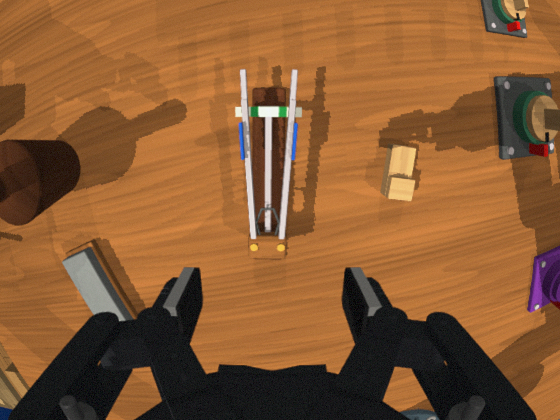

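The tweezers are clear in the wrist view: tips (243,71)/(295,71), pads (242,140)/(294,140), pivots (254,248)/(281,248), strip (268,112). The offcut at (400,172) is well to the right.

```bash
python3 - <<'E'
from meas import *
c=load("w5"); z0=.035
W=lambda p,h: onz(c,*p,z0+h,True)
for ce,s in blobs(c,(105,100,60),(130,255,255),(225,110,310,180)): print("blue",ce,s,W(ce,.012).round(4))
for ce,s in blobs(c,(50,90,60),(85,255,255),(225,95,310,130)): print("green",ce,s,W(ce,.004).round(4))
for ce,s in blobs(c,(18,140,120),(34,255,255),(240,235,295,260)): print("yel",ce,s,W(ce,.016).round(4))
a=c["frame"][:,:,::-1]
cv2.imwrite("pics/w5c.png",cv2.resize(a[60:265,225:310],None,fx=5,fy=2.9,interpolation=cv2.INTER_CUBIC))
E
```

```text
blue [241.24 140.6 ] [239, 123, 6, 37, 136] [0.6272 0.1618 0.047 ]
blue [294.02 141.15] [291, 123, 7, 37, 127] [0.6165 0.1116 0.047 ]
green [254.11 111.28] [251, 106, 7, 11, 71] [0.6529 0.144  0.039 ]
green [282.17 111.27] [279, 106, 8, 11, 75] [0.6474 0.117  0.039 ]
yel [253.64 246.91] [250, 244, 8, 7, 44] [0.5176 0.1729 0.051 ]
yel [280.37 247.11] [277, 244, 8, 7, 46] [0.5119 0.1455 0.051 ]
```

View pics/w5c.png

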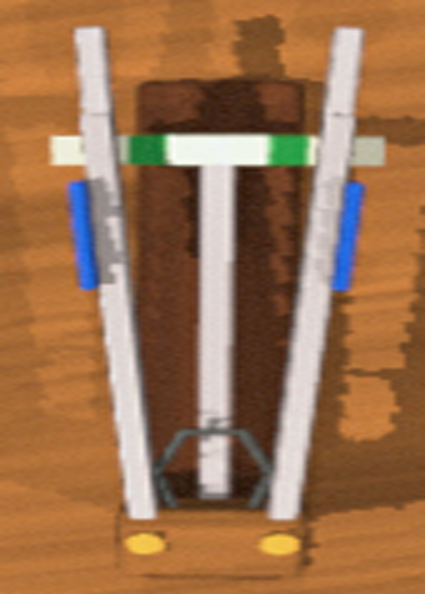

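Request:
drive_tool:
  deltas:
    - {"slide":[0,0,0],"delta_rot":[0,0,0.003],"hand":0.85}
    - {"slide":[0.97,-0.1,0],"delta_rot":[0,0,0],"hand":0.85}
    - {"slide":[0,0,0.9],"delta_rot":[0,0,0],"hand":0.85}
    - {"slide":[0,0,0.9],"delta_rot":[0,0,0],"hand":0.85}
    - {"slide":[0,0,0.5],"delta_rot":[0,0,0],"hand":0.85}

```text
time_s: 10.4
eef_pos: [0.616, 0.1356, 0.1048]
eef_rot: [0.0, 0.994, -0.105, -0.002]
wrist_force: [0.3, 1.1, -0.1]
opening: 0.85
```

```bash
python3 - <<'E'
from h import *
plan((.6175,.1375,.0245),-101.9)
c=shot("wrist","w6")
print(proj(c,(.6224,.1365,.047),True))
E
```

```text
t 10.40 pos [0.616  0.1356 0.1048] yaw -102.07 tilt 0.22 open 0.850 f [ 0.3  1.1 -0.1]
slide total (x50mm) [ 0.028 -0.046  1.606]  rotz total deg -0.17 scale -0.0009 q6 1.81
[268.66248749 226.48686219]
```

View pics/w6.png

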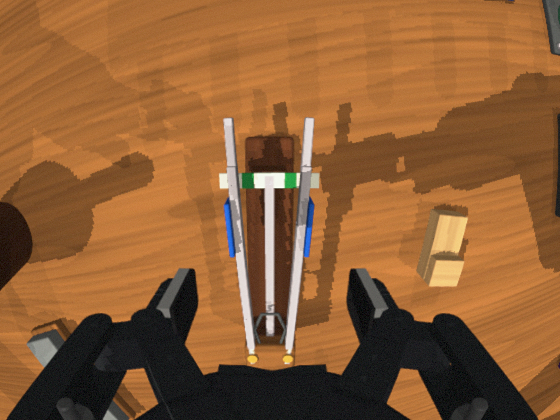

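The tweezers are centred between the fingers: pad midpoint 269.5, finger midpoint 271. I descend.

Request:
drive_tool:
  deltas:
    - {"slide":[0.03,-0.035,0.5],"delta_rot":[0,0,0],"hand":0.85}
    - {"slide":[0,0,0.5],"delta_rot":[0,0,0],"hand":0.85}
    - {"slide":[0,0,0.4],"delta_rot":[0,0,0],"hand":0.85}
    - {"slide":[0,0,0.2],"delta_rot":[0,0,0],"hand":0.85}
    - {"slide":[0,0,0],"delta_rot":[0,0,0],"hand":0.75}

```text
time_s: 11.08
eef_pos: [0.6189, 0.1377, 0.0274]
eef_rot: [0.0, 0.994, -0.105, -0.0]
wrist_force: [0.0, -0.1, 0.4]
opening: 0.751
```

```bash
python3 - <<'E'
from h import *
plan((.6175,.1375,.0245),-101.9)
c=shot("wrist","w7")
E
```

```text
t 11.07 pos [0.6189 0.1377 0.0274] yaw -102.08 tilt 0.05 open 0.751 f [ 0.  -0.1  0.4]
slide total (x50mm) [-0.026  0.01   0.058]  rotz total deg -0.18 scale -0.0010 q6 1.81
```

View pics/w7.png

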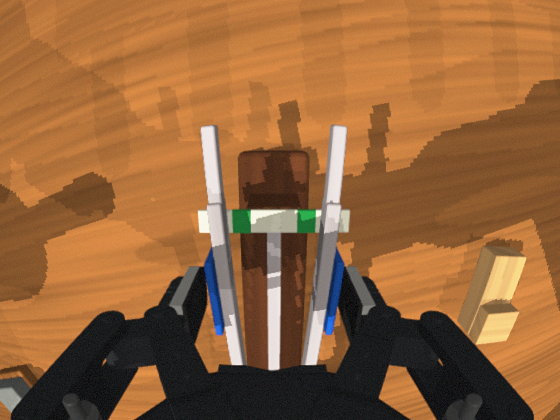

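Request:
drive_tool:
  deltas:
    - {"slide":[-0.03,0,0.05],"delta_rot":[0,0,0],"hand":0.68}
    - {"slide":[0,0,0],"delta_rot":[0,0,0],"hand":0.6}
    - {"slide":[0,0,0],"delta_rot":[0,0,0],"hand":0.55}
    - {"slide":[0,0,0],"delta_rot":[0,0,0],"hand":0.5}
    - {"slide":[0,0,0],"delta_rot":[0,0,0],"hand":0.48}

```text
time_s: 11.75
eef_pos: [0.6186, 0.1381, 0.0272]
eef_rot: [0.0, 0.994, -0.105, 0.001]
wrist_force: [-2.4, -0.9, 9.2]
opening: 0.484
```

```bash
python3 - <<'E'
from h import *
plan((.6175,.1375,.0245),-101.9)
c=shot("wrist","w8")
E
```

```text
t 11.75 pos [0.6186 0.1381 0.0272] yaw -102.06 tilt 0.12 open 0.484 f [-2.4 -0.9  9.2]
slide total (x50mm) [-0.019  0.017  0.054]  rotz total deg -0.16 scale -0.0009 q6 1.81
```

View pics/w8.png

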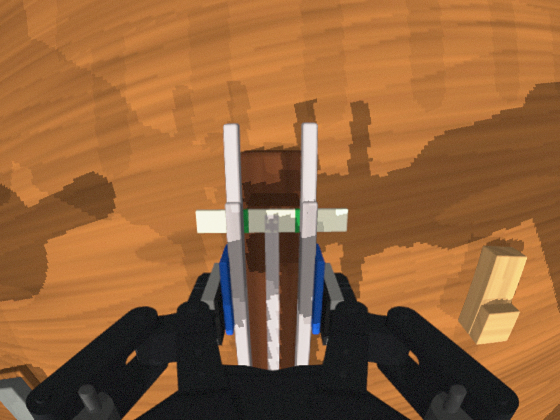

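```bash
cat > gap.py <<'E'
from h import *
import sys
def gap(tag,zu,rows,lo=None):
    # arm edges on image rows -> widths at arm-top height
    c=load(tag); g=cv2.cvtColor(c["frame"],cv2.COLOR_RGB2GRAY).astype(float); hsv=cv2.cvtColor(c["frame"],cv2.COLOR_RGB2HSV)
    for r in rows:
        m=(hsv[r,:,1]<50)&(hsv[r,:,2]>130); xs=np.where(m)[0]; xs=xs[(xs>150)&(xs<400)]
        runs=np.split(xs,np.where(np.diff(xs)>1)[0]+1); runs=[(a[0],a[-1]) for a in runs if len(a)>=6]
        out=[]
        for a,b in runs:
            A=onz(c,a-.5,r,zu+.016,True); Bp=onz(c,b+.5,r,zu+.016,True); out.append((A,Bp))
        if len(out)>=2: 
            print(r,runs,"inner gap %.1f outer %.1f mm"%(1e3*np.linalg.norm(out[-1][0]-out[0][1]),1e3*np.linalg.norm(out[-1][1]-out[0][0])))
        else: print(r,runs)
E
python3 - <<'E'
from gap import *
gap("w8",.035,range(124,270,8))
c=load("w8"); a=c["frame"][:,:,::-1]
cv2.imwrite("pics/w8c.png",cv2.resize(a[115:265,190:355],None,fx=4,fy=4,interpolation=cv2.INTER_CUBIC))
E
```

```text
124 [(np.int64(226), np.int64(236)), (np.int64(302), np.int64(316))] inner gap 23.5 outer 33.0 mm
132 [(np.int64(224), np.int64(237)), (np.int64(302), np.int64(316))] inner gap 23.2 outer 33.8 mm
140 [(np.int64(224), np.int64(237)), (np.int64(302), np.int64(316))] inner gap 23.3 outer 33.9 mm
148 [(np.int64(224), np.int64(237)), (np.int64(302), np.int64(316))] inner gap 23.3 outer 34.0 mm
156 [(np.int64(224), np.int64(238)), (np.int64(302), np.int64(316))] inner gap 23.1 outer 34.2 mm
164 [(np.int64(225), np.int64(238)), (np.int64(302), np.int64(316))] inner gap 23.2 outer 34.0 mm
172 [(np.int64(225), np.int64(238)), (np.int64(302), np.int64(316))] inner gap 23.3 outer 34.2 mm
180 [(np.int64(226), np.int64(239)), (np.int64(301), np.int64(316))] inner gap 22.7 outer 34.0 mm
188 [(np.int64(226), np.int64(239)), (np.int64(301), np.int64(315))] inner gap 22.8 outer 33.8 mm
196 [(np.int64(227), np.int64(239)), (np.int64(301), np.int64(315))] inner gap 23.0 outer 33.6 mm
204 [(np.int64(226), np.int64(239)), (np.int64(302), np.int64(316))] inner gap 23.5 outer 34.6 mm
212 [(np.int64(196), np.int64(239)), (np.int64(249), np.int64(294)), (np.int64(300), np.int64(347))] inner gap 22.9 outer 59.0 mm
220 [(np.int64(197), np.int64(239)), (np.int64(249), np.int64(294)), (np.int64(300), np.int64(346))] inner gap 23.1 outer 58.6 mm
228 [(np.int64(197), np.int64(240)), (np.int64(249), np.int64(294)), (np.int64(300), np.int64(346))] inner gap 22.9 outer 59.1 mm
236 [(np.int64(227), np.int64(240)), (np.int64(266), np.int64(277)), (np.int64(301), np.int64(314))] inner gap 23.5 outer 34.6 mm
244 [(np.int64(266), np.int64(272))]
252 [(np.int64(267), np.int64(277))]
260 [(np.int64(234), np.int64(240)), (np.int64(267), np.int64(277))] inner gap 10.5 outer 17.8 mm
268 [(np.int64(267), np.int64(277))]
```

View pics/w8c.png

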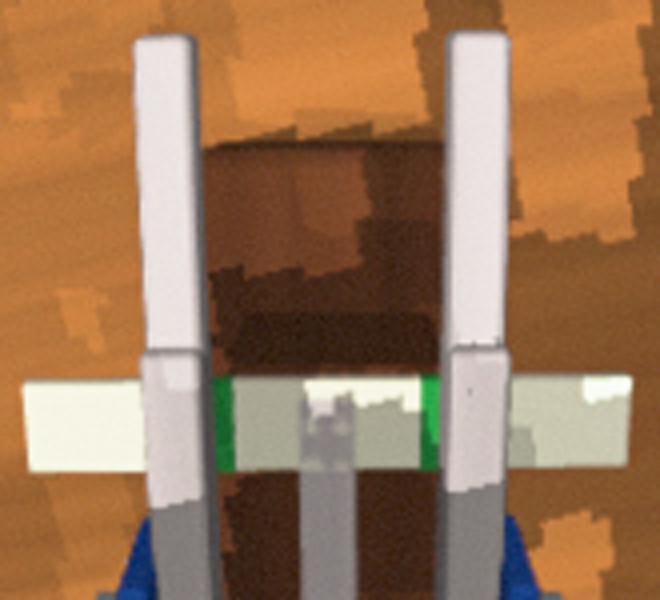

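Request:
drive_tool:
  deltas:
    - {"slide":[0,0,0],"delta_rot":[0,0,0],"hand":0.475}
    - {"slide":[0,0,-0.1],"delta_rot":[0,0,0],"hand":0.475}
    - {"slide":[0,0,-0.1],"delta_rot":[0,0,0],"hand":0.475}
    - {"slide":[0,0,-0.15],"delta_rot":[0,0,0],"hand":0.475}
    - {"slide":[0,0,-0.2],"delta_rot":[0,0,0],"hand":0.475}

```text
time_s: 12.42
eef_pos: [0.6174, 0.1382, 0.0531]
eef_rot: [0.0, 0.994, -0.105, -0.0]
wrist_force: [-0.1, -0.8, -1.1]
opening: 0.477
```

```bash
python3 - <<'E'
from h import *
from gap import *
plan((.6175,.1375,.0245),-101.9)
c=shot("wrist","w9"); s=shot("scene","s9")
o=ctrl.get_obs(); zu=o["eef_pos"][2]-.0272+.035
gap("w9",zu,range(130,206,12))
b=s["frame"][:,:,::-1]; u,v=proj(s,o["eef_pos"]).astype(int)
cv2.imwrite("pics/s9c.png",np.hstack([cv2.resize(b[v-60:v+60,u-65:u+65],None,fx=4,fy=4,interpolation=cv2.INTER_CUBIC),cv2.resize(c["frame"][:,140:400,::-1],(297,480))]))
E
```

```text
t 12.43 pos [0.6174 0.1382 0.0531] yaw -102.08 tilt 0.03 open 0.477 f [-0.1 -0.8 -1.1]
slide total (x50mm) [0.005 0.013 0.572]  rotz total deg -0.18 scale -0.0010 q6 1.81
130 [(np.int64(225), np.int64(238)), (np.int64(301), np.int64(316))] inner gap 22.1 outer 32.9 mm
142 [(np.int64(225), np.int64(238)), (np.int64(301), np.int64(315))] inner gap 22.2 outer 32.7 mm
154 [(np.int64(225), np.int64(239)), (np.int64(301), np.int64(315))] inner gap 22.0 outer 33.0 mm
166 [(np.int64(226), np.int64(239)), (np.int64(301), np.int64(315))] inner gap 22.2 outer 32.8 mm
178 [(np.int64(227), np.int64(239)), (np.int64(301), np.int64(315))] inner gap 22.4 outer 32.7 mm
190 [(np.int64(227), np.int64(240)), (np.int64(301), np.int64(315))] inner gap 22.2 outer 33.0 mm
202 [(np.int64(233), np.int64(238)), (np.int64(300), np.int64(315))] inner gap 22.8 outer 31.1 mm
```

View pics/s9c.png

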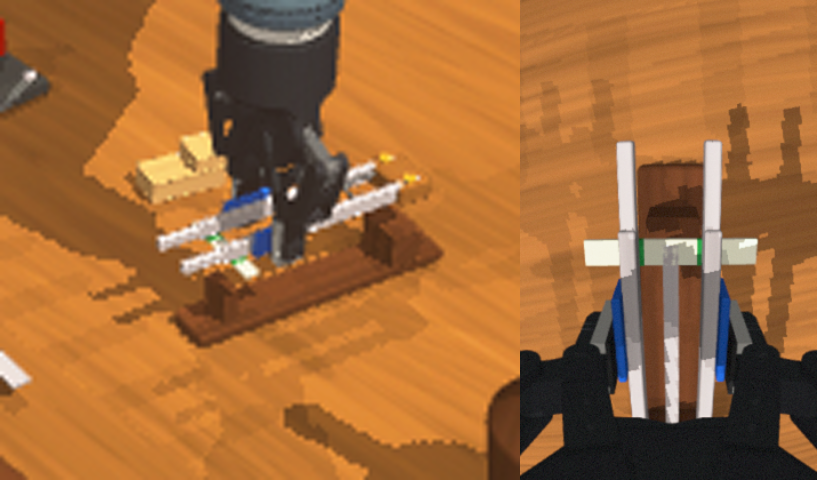

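Lifted off the rest. I check whether it pitched in the grip by comparing wrist pixels before and after the lift.

```bash
cat > pit.py <<'E'
from h import *
def feat(tag):
    c=load(tag); hsv=cv2.cvtColor(c["frame"],cv2.COLOR_RGB2HSV); m=(hsv[:,:,1]<60)&(hsv[:,:,2]>125)
    w=[(r,np.where(m[r,150:400])[0]+150) for r in range(195,250)]
    w=[(r,x.min(),x.max()) for r,x in w if len(x)>60]
    ys=[np.where(m[90:200,x])[0].min()+90 for x in (228,231,234,305,308,312)]
    bl=cv2.inRange(hsv,np.array((105,120,60)),np.array((130,255,255))); bl[:,:150]=0; bl[:,400:]=0; yy,xx=np.where(bl[200:360]>0)
    print(tag,"strip rows",w[0],w[len(w)//2],w[-1],"tips",ys,"blue rows",yy.min()+200,yy.max()+200)
    return c,w,ys
E
python3 - <<'E'
from pit import *
feat("w8");feat("w9")
E
```

```text
w8 strip rows (209, np.int64(225), np.int64(347)) (221, np.int64(197), np.int64(346)) (232, np.int64(198), np.int64(315)) tips [np.int64(124), np.int64(124), np.int64(124), np.int64(123), np.int64(123), np.int64(123)] blue rows 244 334
w9 strip rows (209, np.int64(225), np.int64(347)) (220, np.int64(197), np.int64(346)) (231, np.int64(198), np.int64(315)) tips [np.int64(124), np.int64(124), np.int64(123), np.int64(123), np.int64(123), np.int64(123)] blue rows 244 333
```

```bash
python3 - <<'E'
from h import *
c=load("w9"); o,p,R,yaw=pose(); zu=p[2]+.0078
L=onz(c,231.5,123.5,zu+.016,True); Rr=onz(c,308,123.0,zu+.016,True)
for X in (L,Rr,(L+Rr)/2): print((R.T@(X-p)).round(4))
M=(L+Rr)/2
S=onz(c,271.8,220,zu+.004,True); d=M-S; print("strip",(R.T@(S-p)).round(4),"yaw of tweezers",np.degrees(np.arctan2(d[1],d[0])),"tool x yaw",yaw+90)
P=[onz(c,u,v,zu+.016,True) for u,v in [(238.5,130),(240.5,190),(301,130),(301,190)]]
for a,b in((0,1),(2,3)):
    d=P[a]-P[b]; print(np.degrees(np.arctan2(d[1],d[0])))
E
```

```text
[ 0.0732 -0.0142 -0.0236]
[ 0.0733  0.0131 -0.0236]
[ 0.0732 -0.0006 -0.0236]
strip [ 0.033   0.0002 -0.0117] yaw of tweezers -11.064815456072036 tool x yaw -12.078482382080367
-11.302708569569056
-11.114668183939852
```

Request:
drive_tool:
  deltas:
    - {"slide":[0,0,-0.4],"delta_rot":[0,0,0],"hand":0.475}
    - {"slide":[0,0,-0.5],"delta_rot":[0,0,0],"hand":0.475}
    - {"slide":[0,0,-0.5],"delta_rot":[0,0,-0.02],"hand":0.475}
    - {"slide":[0,0,-0.5],"delta_rot":[0,0,-0.02],"hand":0.475}
    - {"slide":[0,0,-0.1],"delta_rot":[0,0,-0.019],"hand":0.475}

```text
time_s: 13.15
eef_pos: [0.6192, 0.1383, 0.1566]
eef_rot: [-0.0, 1.0, -0.012, 0.002]
wrist_force: [1.4, -0.2, -1.7]
opening: 0.475
```

```bash
python3 - <<'E'
from h import *
plan((.4909,-.2157,.15),-91.5)
E
```

```text
t 13.15 pos [0.6192 0.1383 0.1566] yaw -91.34 tilt 0.28 open 0.475 f [ 1.4 -0.2 -1.7]
slide total (x50mm) [-2.4    7.138  0.119]  rotz total deg 0.16 scale 0.0009 q6 1.63
```

Request:
drive_tool:
  deltas:
    - {"slide":[-0.2,0.25,0],"delta_rot":[0,0,0],"hand":0.475}
    - {"slide":[-0.2,0.5,0],"delta_rot":[0,0,0],"hand":0.475}
    - {"slide":[-0.2,0.5,0],"delta_rot":[0,0,0],"hand":0.475}
    - {"slide":[-0.2,0.5,0],"delta_rot":[0,0,0],"hand":0.475}
    - {"slide":[-0.2,0.5,0],"delta_rot":[0,0,0],"hand":0.475}

```text
time_s: 13.78
eef_pos: [0.5632, 0.0257, 0.1524]
eef_rot: [0.0, 1.0, -0.014, -0.001]
wrist_force: [0.0, -0.1, 0.1]
opening: 0.479
```

Request:
drive_tool:
  deltas:
    - {"slide":[-0.2,0.5,0],"delta_rot":[0,0,0],"hand":0.475}
    - {"slide":[-0.2,0.5,0],"delta_rot":[0,0,0],"hand":0.475}
    - {"slide":[-0.2,0.5,0],"delta_rot":[0,0,0],"hand":0.475}
    - {"slide":[-0.2,0.5,0],"delta_rot":[0,0,0],"hand":0.475}
    - {"slide":[-0.2,0.5,0],"delta_rot":[0,0,0],"hand":0.475}

```text
time_s: 14.4
eef_pos: [0.5099, -0.0976, 0.1525]
eef_rot: [-0.0, 1.0, -0.014, -0.001]
wrist_force: [-0.3, -0.1, -0.9]
opening: 0.475
```

Request:
drive_tool:
  deltas:
    - {"slide":[-0.2,0.5,0],"delta_rot":[0,0,0],"hand":0.475}
    - {"slide":[-0.2,0.5,0],"delta_rot":[0,0,0],"hand":0.475}
    - {"slide":[0,0.5,0],"delta_rot":[0,0,0],"hand":0.475}
    - {"slide":[0,0.5,0],"delta_rot":[0,0,0],"hand":0.475}
    - {"slide":[0,0.3,0],"delta_rot":[0,0,0],"hand":0.475}

```text
time_s: 15.02
eef_pos: [0.4875, -0.2122, 0.1526]
eef_rot: [-0.0, 1.0, -0.014, -0.0]
wrist_force: [-0.2, -0.3, -0.5]
opening: 0.478
```

```bash
python3 - <<'E'
from pit import *
from gap import *
plan((.5309,-.2167,.12),-91.5)
c=shot("wrist","w10"); feat("w10"); o,p,R,y=pose(); gap("w10",p[2]+.0078,range(130,206,12))
print("tool torque",o["torque"].round(3))
E
```

```text
t 15.03 pos [ 0.4875 -0.2122  0.1526] yaw -91.60 tilt 0.05 open 0.478 f [-0.2 -0.3 -0.5]
slide total (x50mm) [0.87  0.067 0.651]  rotz total deg -0.10 scale -0.0005 q6 0.96
w10 strip rows (209, np.int64(226), np.int64(347)) (220, np.int64(197), np.int64(346)) (231, np.int64(198), np.int64(339)) tips [np.int64(115), np.int64(119), np.int64(123), np.int64(123), np.int64(123), np.int64(123)] blue rows 244 333
130 [(np.int64(224), np.int64(238)), (np.int64(302), np.int64(316))] inner gap 22.7 outer 33.7 mm
142 [(np.int64(225), np.int64(238)), (np.int64(302), np.int64(316))] inner gap 22.8 outer 33.5 mm
154 [(np.int64(225), np.int64(239)), (np.int64(301), np.int64(315))] inner gap 22.3 outer 33.3 mm
166 [(np.int64(226), np.int64(239)), (np.int64(301), np.int64(315))] inner gap 22.4 outer 33.2 mm
178 [(np.int64(227), np.int64(239)), (np.int64(301), np.int64(315))] inner gap 22.6 outer 33.1 mm
190 [(np.int64(227), np.int64(239)), (np.int64(301), np.int64(315))] inner gap 22.8 outer 33.4 mm
202 [(np.int64(302), np.int64(314))]
tool torque [-0.045 -0.007 -0.005]
```

View pics/w10.png

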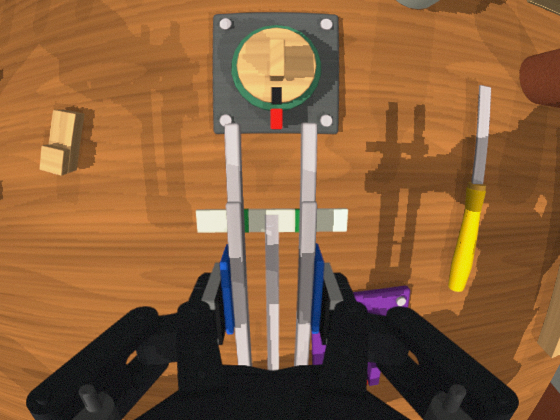

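The tweezers are held unchanged, with tips at (231,123)/(308,123). The tenon is ahead at (277,58) and the notch is in line with the red mark at (276,118). I go forward level, above the tenon.

Request:
drive_tool:
  deltas:
    - {"slide":[0.3,0.067,0],"delta_rot":[0,0,0],"hand":0.475}
    - {"slide":[0.4,0,0],"delta_rot":[0,0,0],"hand":0.475}
    - {"slide":[0.17,0,0.2],"delta_rot":[0,0,0],"hand":0.475}
    - {"slide":[0,0,0.4],"delta_rot":[0,0,0],"hand":0.475}
    - {"slide":[0,0,0],"delta_rot":[0,0,0],"hand":0.475}

```text
time_s: 15.7
eef_pos: [0.5302, -0.214, 0.1203]
eef_rot: [-0.001, 1.0, -0.013, -0.002]
wrist_force: [-0.6, 0.7, 0.7]
opening: 0.479
```

```bash
python3 - <<'E'
from h import *
plan((.5309,-.2167,.0462),-91.5)
c=shot("wrist","w11")
cv2.imwrite("pics/w11c.png",cv2.resize(c["frame"][30:250,170:380,::-1],None,fx=2.7,fy=2.7,interpolation=cv2.INTER_CUBIC))
E
```

```text
t 15.70 pos [ 0.5302 -0.214   0.1203] yaw -91.45 tilt 0.31 open 0.479 f [-0.6  0.7  0.7]
slide total (x50mm) [0.023 0.057 1.481]  rotz total deg 0.05 scale 0.0003 q6 1.00
```

View pics/w11c.png

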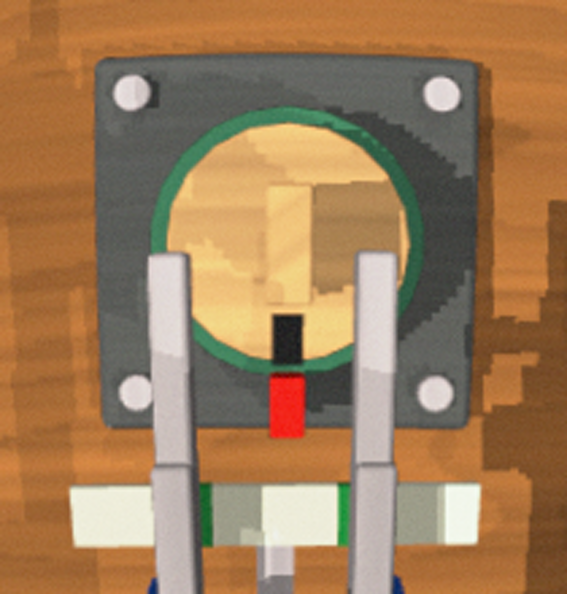

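Tips at crop (169,255)/(376,255) against tenon centre x 289, so I need about +3 mm in tool y. I correct that while still above the tenon.

Request:
drive_tool:
  deltas:
    - {"slide":[0.02,0.06,0.2],"delta_rot":[0,0,0],"hand":0.475}
    - {"slide":[0,0,0.3],"delta_rot":[0,0,0],"hand":0.475}
    - {"slide":[0,0,0.2],"delta_rot":[0,0,0],"hand":0.475}
    - {"slide":[0,0,0],"delta_rot":[0,0,0],"hand":0.475}
    - {"slide":[0,0,0],"delta_rot":[0,0,0],"hand":0.475}

```text
time_s: 16.38
eef_pos: [0.5331, -0.2187, 0.0879]
eef_rot: [0.0, 1.0, -0.013, 0.0]
wrist_force: [0.7, 0.2, -1.3]
opening: 0.474
```

```bash
python3 - <<'E'
from h import *
plan((.5309,-.2167,.0462),-91.5)
c=shot("wrist","w12"); o,p,R,y=pose()
for X in [(.6044,-.2181,.078)]: print(proj(c,X,True))
cv2.imwrite("pics/w12c.png",cv2.resize(c["frame"][50:250,170:380,::-1],None,fx=2.9,fy=2.9,interpolation=cv2.INTER_CUBIC))
E
```

```text
t 16.38 pos [ 0.5331 -0.2187  0.0879] yaw -91.46 tilt 0.01 open 0.474 f [ 0.7  0.2 -1.3]
slide total (x50mm) [-0.046 -0.039  0.834]  rotz total deg 0.04 scale 0.0002 q6 1.00
[267.12792905 128.3557252 ]
```

View pics/w12c.png

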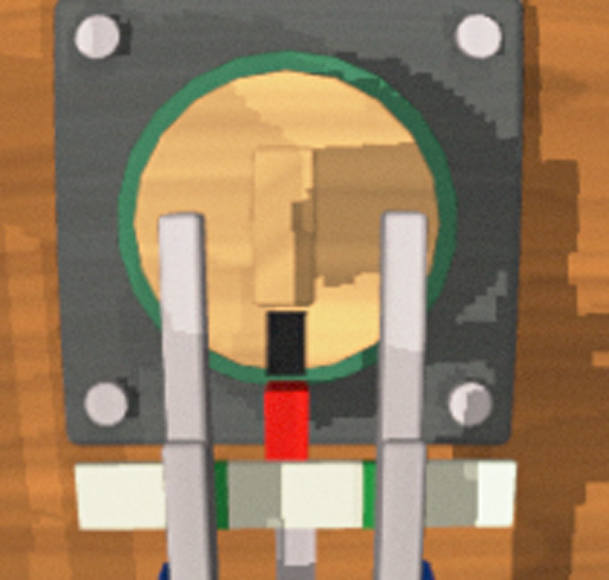

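Request:
drive_tool:
  deltas:
    - {"slide":[-0.045,-0.036,0],"delta_rot":[0,0,0],"hand":0.475}
    - {"slide":[0,0,0.1],"delta_rot":[0,0,0],"hand":0.475}
    - {"slide":[0,0,0],"delta_rot":[0,0,0],"hand":0.475}
    - {"slide":[0,0,0],"delta_rot":[0,0,0],"hand":0.475}
    - {"slide":[0,0,0],"delta_rot":[0,0,0],"hand":0.475}

```text
time_s: 17.05
eef_pos: [0.5309, -0.2168, 0.0829]
eef_rot: [0.0, 1.0, -0.013, 0.0]
wrist_force: [0.2, 0.8, -1.7]
opening: 0.476
```

```bash
python3 - <<'E'
from h import *
plan((.5309,-.2167,.0462),-91.5)
c=shot("wrist","w13"); o,p,R,y=pose()
print(proj(c,(.6044,-.2181,.078),True))
cv2.imwrite("pics/w13c.png",cv2.resize(c["frame"][50:250,170:380,::-1],None,fx=2.9,fy=2.9,interpolation=cv2.INTER_CUBIC))
E
```

```text
t 17.05 pos [ 0.5309 -0.2168  0.0829] yaw -91.46 tilt 0.01 open 0.476 f [ 0.2  0.8 -1.7]
slide total (x50mm) [ 0.    -0.002  0.734]  rotz total deg 0.04 scale 0.0002 q6 1.00
[271.0238276  123.65331888]
```

View pics/w13c.png

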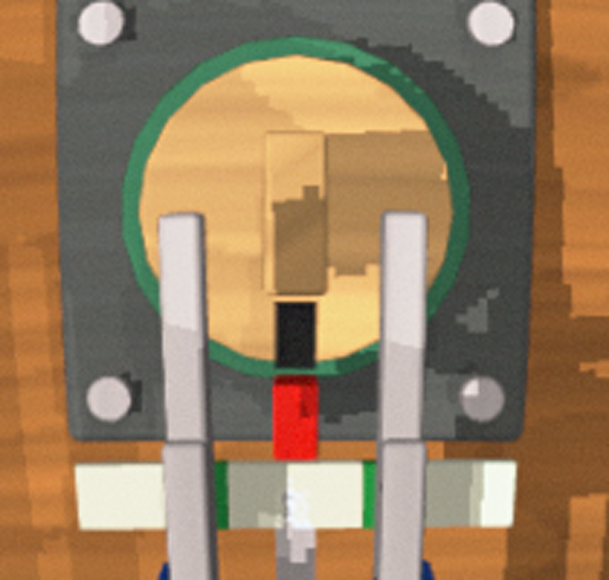

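Tenon centre at crop x≈297 and tip midpoint 293, so they are aligned within 1 mm. I lower straight down.

Request:
drive_tool:
  deltas:
    - {"slide":[0,0,0.15],"delta_rot":[0,0,0],"hand":0.475}
    - {"slide":[0,0,0.2],"delta_rot":[0,0,0],"hand":0.475}
    - {"slide":[0,0,0.2],"delta_rot":[0,0,0],"hand":0.475}
    - {"slide":[0,0,0],"delta_rot":[0,0,0],"hand":0.475}
    - {"slide":[0,0,0],"delta_rot":[0,0,0],"hand":0.475}

```text
time_s: 17.73
eef_pos: [0.5309, -0.2168, 0.0552]
eef_rot: [-0.0, 1.0, -0.013, -0.0]
wrist_force: [-0.5, -0.3, -0.2]
opening: 0.478
```

```bash
python3 - <<'E'
from h import *
plan((.5309,-.2167,.0462),-91.5)
c=shot("wrist","w14")
cv2.imwrite("pics/w14c.png",cv2.resize(c["frame"][50:250,170:380,::-1],None,fx=2.9,fy=2.9,interpolation=cv2.INTER_CUBIC))
E
```

```text
t 17.73 pos [ 0.5309 -0.2168  0.0552] yaw -91.46 tilt 0.01 open 0.478 f [-0.5 -0.3 -0.2]
slide total (x50mm) [ 0.001 -0.002  0.18 ]  rotz total deg 0.04 scale 0.0002 q6 1.00
```

View pics/w14c.png

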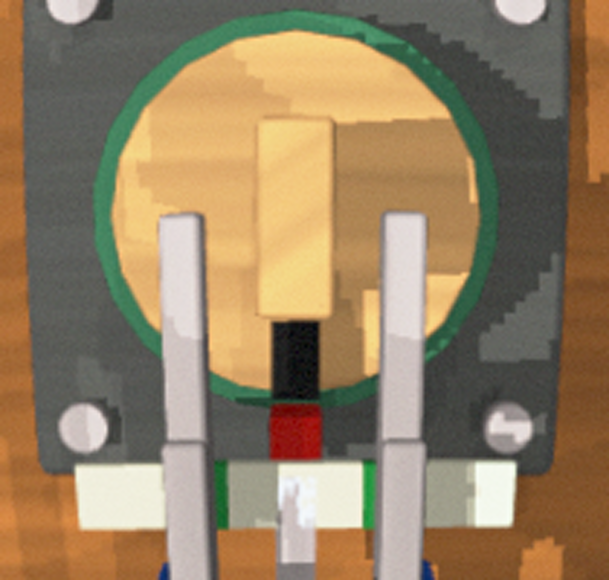

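The tips now straddle the tenon: inner edges 205/381 around the tenon at 257–333, tip ends at row 213 against tenon mid-length row 217. I lower the last 9 mm.

Request:
drive_tool:
  deltas:
    - {"slide":[0,0,0.1],"delta_rot":[0,0,0],"hand":0.475}
    - {"slide":[0,0,0.08],"delta_rot":[0,0,0],"hand":0.475}
    - {"slide":[0,0,0],"delta_rot":[0,0,0],"hand":0.475}
    - {"slide":[0,0,0],"delta_rot":[0,0,0],"hand":0.475}
    - {"slide":[0,0,0],"delta_rot":[0,0,0],"hand":0.475}

```text
time_s: 18.4
eef_pos: [0.5309, -0.2168, 0.0465]
eef_rot: [0.0, 1.0, -0.013, 0.0]
wrist_force: [0.1, -0.3, -0.7]
opening: 0.475
```

```bash
python3 - <<'E'
from pit import *
from gap import *
plan((.5309,-.2167,.0462),-91.5)
c=shot("wrist","w15"); feat("w15"); o,p,R,y=pose(); gap("w15",p[2]+.0078,range(130,206,15)); zu=p[2]+.0078
s=shot("scene","s15"); b=s["frame"][:,:,::-1]; u,v=proj(s,(.58,-.218,.06)).astype(int)
a=cv2.resize(c["frame"][60:250,180:370,::-1],(420,420),interpolation=cv2.INTER_CUBIC)
d=cv2.resize(b[v-35:v+35,u-30:u+33],(378,420),interpolation=cv2.INTER_CUBIC)
cv2.imwrite("pics/w15c.png",np.hstack([a,d]))
# bands vs arms at strip row
hs=cv2.cvtColor(c["frame"],cv2.COLOR_RGB2HSV)
g=cv2.inRange(hs,np.array((50,90,40)),np.array((85,255,255)))[220]; print("green cols row220",np.where(g[200:340])[0]+200)
for X in (-.018,-.010,.010,.018): print(X,proj(c,p+R@np.array([.033,X,0])+np.array([0,0,.0118-R[2,1]*X]),True).round(1))
for X in (-.017,-.011,.011,.017): print("armtop",X,proj(c,p+R@np.array([.029,X,0])+np.array([0,0,.0238]),True).round(1))
E
```

```text
t 18.40 pos [ 0.5309 -0.2168  0.0465] yaw -91.46 tilt 0.02 open 0.475 f [ 0.1 -0.3 -0.7]
slide total (x50mm) [-0.    -0.003  0.005]  rotz total deg 0.04 scale 0.0002 q6 1.00
w15 strip rows (199, np.int64(187), np.int64(356)) (217, np.int64(196), np.int64(347)) (231, np.int64(198), np.int64(345)) tips [np.int64(124), np.int64(124), np.int64(124), np.int64(123), np.int64(123), np.int64(123)] blue rows 244 333
130 [(np.int64(225), np.int64(238)), (np.int64(303), np.int64(316))] inner gap 23.1 outer 33.3 mm
145 [(np.int64(225), np.int64(238)), (np.int64(303), np.int64(316))] inner gap 23.3 outer 33.6 mm
160 [(np.int64(226), np.int64(239)), (np.int64(301), np.int64(315))] inner gap 22.4 outer 33.1 mm
175 [(np.int64(226), np.int64(239)), (np.int64(301), np.int64(315))] inner gap 22.6 outer 33.4 mm
190 [(np.int64(227), np.int64(239)), (np.int64(301), np.int64(315))] inner gap 22.8 outer 33.4 mm
205 [(np.int64(187), np.int64(202)), (np.int64(226), np.int64(239)), (np.int64(301), np.int64(316)), (np.int64(340), np.int64(355))] inner gap 52.6 outer 65.3 mm
green cols row220 [244 245 246 247 295 296 297 298]
-0.018 [230.1 221.8]
-0.01 [248.8 221.8]
0.01 [296.  221.8]
0.018 [314.7 221.8]
armtop -0.017 [229.3 241.1]
armtop -0.011 [244.4 241.2]
armtop 0.011 [300.4 241.2]
armtop 0.017 [315.5 241.1]
```

View pics/w15c.png

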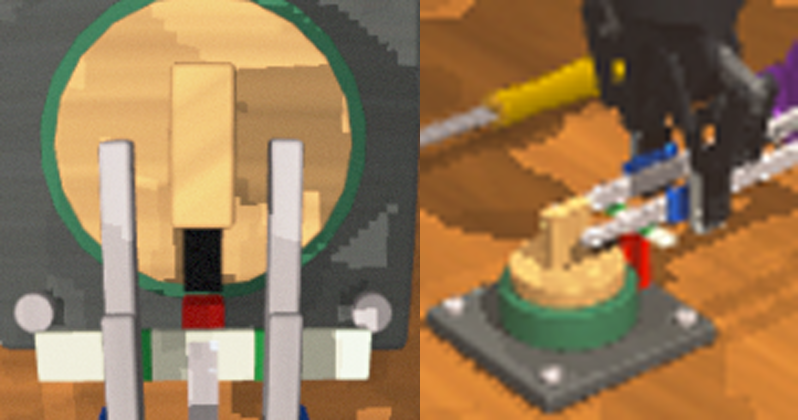

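Everything is in place. The tip gap reads about 22.3 mm and the tips are centred to within 1 mm. I trim the squeeze slightly, settle, and do a last check before handing in.

Request:
drive_tool:
  deltas:
    - {"slide":[0,0,0],"delta_rot":[0,0,0],"hand":0.472}
    - {"slide":[0,0,0],"delta_rot":[0,0,0],"hand":0.472}
    - {"slide":[0,0,0],"delta_rot":[0,0,0],"hand":0.472}
    - {"slide":[0,0,0],"delta_rot":[0,0,0],"hand":0.472}
    - {"slide":[0,0,0],"delta_rot":[0,0,0],"hand":0.472}

```text
time_s: 19.12
eef_pos: [0.5308, -0.2168, 0.0463]
eef_rot: [-0.0, 1.0, -0.013, -0.0]
wrist_force: [0.3, 0.1, -0.6]
opening: 0.471
```

```bash
python3 - <<'E'
from pit import *
from gap import *
plan((.5309,-.2167,.0462),-91.5)
c=shot("wrist","w16"); feat("w16"); o,p,R,y=pose(); gap("w16",p[2]+.0078,range(130,196,12))
t=shot("top","t16")
a=cv2.resize(c["frame"][60:250,180:370,::-1],(420,420),interpolation=cv2.INTER_CUBIC)
cv2.imwrite("pics/w16c.png",np.hstack([a,cv2.resize(t["frame"][110:310,180:360,::-1],(378,420))]))
E
```

```text
t 19.12 pos [ 0.5308 -0.2168  0.0463] yaw -91.46 tilt 0.00 open 0.471 f [ 0.3  0.1 -0.6]
slide total (x50mm) [ 0.002 -0.001  0.002]  rotz total deg 0.04 scale 0.0002 q6 1.00
w16 strip rows (198, np.int64(187), np.int64(356)) (216, np.int64(196), np.int64(347)) (231, np.int64(198), np.int64(345)) tips [np.int64(124), np.int64(124), np.int64(124), np.int64(123), np.int64(123), np.int64(123)] blue rows 244 333
130 [(np.int64(226), np.int64(239)), (np.int64(303), np.int64(315))] inner gap 22.8 outer 32.6 mm
142 [(np.int64(226), np.int64(239)), (np.int64(303), np.int64(315))] inner gap 22.9 outer 32.8 mm
154 [(np.int64(226), np.int64(239)), (np.int64(303), np.int64(315))] inner gap 23.0 outer 33.0 mm
166 [(np.int64(227), np.int64(239)), (np.int64(301), np.int64(315))] inner gap 22.4 outer 32.9 mm
178 [(np.int64(227), np.int64(240)), (np.int64(301), np.int64(314))] inner gap 22.3 outer 32.7 mm
190 [(np.int64(227), np.int64(240)), (np.int64(300), np.int64(314))] inner gap 22.1 outer 33.0 mm
```

View pics/w16c.png

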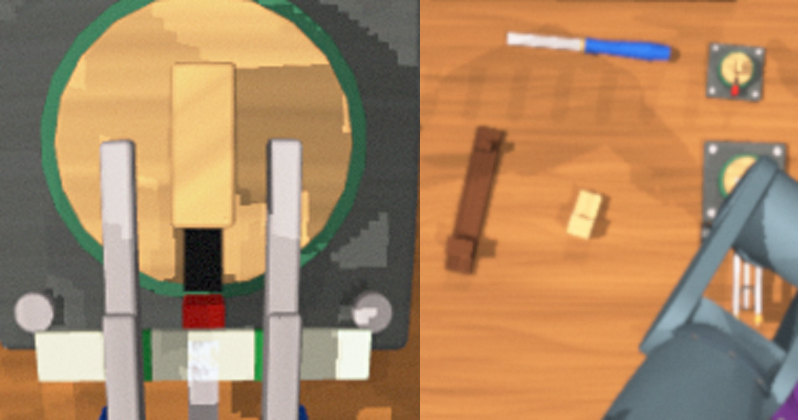

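The tips straddle the tenon at mid-length, with inner edges near crop x 134/268 and the tenon at 171–236. The notch is in line with the red mark, the arms lie over the green bands, and the offcut, rest and gouge are undisturbed. I hand in.

```bash
python3 - <<'E'
from bench import ctrl
print(ctrl.hand_in())
E
```

```text
the job is handed in; nothing more can be done
None
```

I turned the workpiece in the large green holder about 71° clockwise until its black notch faced the red mark. I then took the tweezers off their rest and brought them in level from the red mark's side. The tips went down one on each side of the tenon, and I handed the job in at about 19 s with the gripper still holding them there.

| Check | Last reading |
|---|---|
| Notch against red mark | aligned to about 0.2° after the turn; still in line in the last picture |
| Tip gap | about 22 mm (edge measurements give 21.5–22.5; the gripper opening works out to 22.0) |
| Arms on the gauge strip | both over the green bands in the wrist view; only the bands' inner edges show, because of the viewing angle |
| Tips along and across the tenon | within about 1 mm of mid-length and centred to about 1 mm, with roughly 6 mm clear on each side |
| Tip height | about 64 mm above the table, 14 mm below the tenon's top |
| Hold | no change of angle in the gripper since the lift, wrist force under 1 N |

- **Bystanders:** the offcut, blue gouge and small holder look undisturbed in the last top view, and the empty rest is visible there too. The mallet, glue, stone, cup and yellow gouge were not rechecked.
- **Failed checks:** none failed. The one unexpected reading was a brief wrist force of about 36 N when the fingers closed on the tenon, which fell to 15 N or less and was well under the 120 N limit.

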